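# Flip the toy chest open and push the cube in

## Task

Flip the toy chest's lid up by its red front lip and over past its balance point, so that it stays open leaning back on its own; then push the red cube along the ledge so that it slides into the open chest. Work with the fingertips only: do not lift or carry the cube, and leave the other toys and the tilting bin undisturbed.

Things in the scene. Friction and masses are not known exactly. Their poses are not given: they have to be found in the camera images.
- chest: fixed open pine toy chest, 120 (x) x 200 (y) x 100 mm high, walls 10 mm thick, inner floor 30 mm above the table; origin at the centre of its underside on the table, z up, x from the lid's lip towards its hinge. A ledge runs out from its +y side
- ledge_mouth (a point): centre of the ledge's open mouth into the chest, on its top, flush with the rim: chest frame (0, 90, 100) mm; axes as the chest's. The flat plywood ledge, 76 mm wide in x, runs out along +y for 170 mm to an open end. Two yellow guide rails, 8 mm high, stand along it from 10 mm out, 60 mm apart
- lid_hinge (a point): middle of the lid's hinge axis: chest frame (60, 0, 107) mm; the axis runs along the chest's y. Axes as the chest's
- lid_lip (a point): middle of the outer edge of the red front lip, half-way up, 155 mm from the hinge axis. The white lid is 10 mm thick, 200 mm wide and reaches 120 mm from the hinge axis, flush with the front wall; the rounded lip, 110 mm wide (y), 10 to 12 mm thick, overhangs that wall by 35 mm, open beneath. Shut, the lid's underside is 102 mm above the table
- lid (a joint): lid angle in rad: 0 shut (flat), 1.57 upright, 1.95 the stop, leaning back. It weighs about 0.17 kg and turns freely: below about 1.55 it falls shut, beyond about 1.6 it falls back to the stop by itself and stays
- red_cube_center (a point): centre of the loose red wooden cube, 45 mm a side, about 0.06 kg, that stands on the ledge between the rails
- yellow_cylinder: loose upright yellow cylinder, 40 mm across, 65 mm tall, bystander; origin under its centre
- arch_a: loose blue arch, 30 x 90 x 60 mm tall, bystander; origin under its centre
- arch_b: second loose blue arch, same size, bystander; origin under its centre
- green_prism: loose green triangle prism, about 62 x 45 x 54 mm tall, bystander; origin under its centre
- tilt_bin (a joint): tilt in rad of the pine bin (150 x 190 x 100 mm) on its pivot pin, off to the right: 0 upright, grows as it tips forward; leave it at 0
There are look-alikes about, which are no part of the job. There is more than one size of the part that bears red_cube_center; the job needs the smallest.

How it is judged (in metres and radians):
On the way, in this order (a step that is already met when the one before it is completed fails the run):
1. the lid leans back open on its own, past its balance point, untouched (value of joint lid above 1.8 rad and contact force between each of the arm, the fingers and lid below 0.2 N), for 0.2 s.
2. the red cube is in the chest (y of red_cube_center in the frame of chest below 0.09 m and z of red_cube_center in the frame of chest below 0.09 m), for 0.2 s.
At the end, for the whole second after the job is handed in: The lid leans back open beyond 1.8 rad with nothing holding it, and the red cube lies at rest inside the chest, its centre within the inner walls and below 90 mm above the table (the rim is at 100 mm) (all of step 2 and value of joint lid above 1.8 rad and x of red_cube_center in the frame of chest between -0.05 and 0.05 m and y of red_cube_center in the frame of chest above -0.09 m and linear speed of red_cube below 0.02 m/s); the robot touches nothing.
It fails at once if the red cube is lifted (its centre more than 20 mm above where it stands on the ledge) (z of red_cube_center in the frame of chest above 0.1425 m).
It fails at once if a bystander toy is displaced by more than 20 mm or lifted (distance of any of yellow_cylinder, arch_a, arch_b, green_prism from where it was at the start of the episode above 0.02 m).
It fails at once if the tilting bin is tipped by more than 0.15 rad (value of joint tilt_bin above 0.15 rad).
It also fails if it takes over 54 s, if anything falls off the work surface, if the arm or the gripper's body presses on something with over 40 N, if the wrist force passes 120 N, or if a joint passes its speed limit or range.

## Robot

A 7-joint arm with a two-finger parallel gripper is mounted at the origin on the work surface. World frame = base frame: x ahead of the robot, y to its left, z up, the work surface at z = 0. Lengths are in mm, angles in rad, forces in N, time in s.
With the tool pointing down it reaches from about 400 to 875 mm from the base axis. Payload 4.4 kg.
Tool frame: the origin (TCP) lies between the finger pads; the fingertips stand ctrl.tip_reach ahead of it and the grasp point (between the pads) lies 8 mm behind it (ctrl.tip_reach is the distance from the TCP to the fingertips, in mm); z points along the fingers, y is the direction in which the jaws open and shut (so a half turn about z gives the same grasp; the last joint's range is limited). The gripper opens to 85 mm and grips with 20 to 120 N. Pads are 22 mm wide; open, the fingers measure 114 mm over their backs; the gripper's body (76 mm by 85 mm) begins 54 mm behind the grasp point. The pads swing forward as they close: fully open they stand 13 mm farther back than shut.
Start: joints at [-1.391, 0.628, 0.038, 1.517, -0.027, 0.996, -0.02], TCP at [158.141, 630.483, 242.313] pointing down, gripper open.
Joint ranges: [-3.06, 3.06], [-0.37, 2.12], [-1.25, 1.32], [0.18, 2.47], [-1.1, 4.24], [0.23, 1.98], [-2.94, 2.94]. Speed limits (rad/s): [2.57, 2.57, 3.14, 3.14, 3.14, 3.14, 3.14].

## Interface

Orientations are given as [roll, pitch, yaw] about the fixed x, y, z axes, in that order (R = Rz(yaw) Ry(pitch) Rx(roll)).
In Python, from cell import status, viewer, order, ctrl gives the robot as it stands.
- The arm moves only by the tool play_rows, never from a script. Its argument "series" is a list of rows, each a list of 5 numbers: the shift along the tool's x, y, z in cm, then the turn about the tool's z in degrees, then the closure, from 0 (fully open) to 1 (shut). In form: [[x, y, z, yaw, gripper], ...]. A call has 1 to 8 rows; each row is the pose to reach, as a shift and turn from the pose commanded when the call began, along the tool's axes at that moment; what a row does not reach only later rows make up. A row lasts 1/10 s, in which the tool goes at most 50 mm and 8.59 degrees, less where a joint would pass 70% of its speed; a pose out of reach is approached as far as the arm can. A call with a gripper value outside its range is refused whole. The fingers move at their own pace and stop on an object; the grip force is fixed at half the most. Time passes only in rows, so rows that repeat a pose let the fingers close. It gives the time, the measured TCP pose, the force and the opening at its end, in the units of the state.
- status.read_state(): the state, without advancing time (a new reading comes with each control period).
- viewer.get_image(name): name is "scene" or "top" or "wrist"; returns a dict with "img" (400x640x3 uint8, red, green, blue), "vfov" (degrees; the focal length in pixels is half the picture's height over the tangent of half this angle, whatever the lens; pixels are square), "cx", "cy" (the principal point, pixels), "rvec" (rotation vector, rad) and "tvec" (3), from world to camera coordinates, as OpenCV has them; the wrist camera has in their place "tool_from_camera" (4x4, takes a point from camera to tool coordinates, whose origin is the TCP and whose axes are the flange's). Camera axes: x right, y down, z forward; pixel columns grow to the right and rows downward; lengths in mm; the calibration is good to about 2 mm. A picture is of the moment at which its call begins: read the wrist's pose just before it. There is no depth.
- order.finish_job(): hands the job in, once; it reports no verdict.
The state is a dict: "clock": time; "qpos": joint angles; "qd": joint speeds; "tau": joint torques, N m; "eef_pos": TCP position; "tool_rot": TCP orientation; "force": force on the tool from outside, world axes, zero at the start; "torque": the same for the moment, N m; "width": finger opening in mm.
Only numpy, scipy, OpenCV 4.12 (cv2) and the standard library are available. Lean on these libraries where they do the work, as an engineer would, in place of code of your own. Each camera call takes 0.05 s, during which the arm holds its last target. There are 200 camera calls.

## Working session

There is one attempt and no reset: what is moved stays moved. The work goes in short steps, Python scripts to look and compute and a tool call to move; the robot and the scene stay as the last step left them, time stands still between calls to the robot, and variables do not carry over. Pictures are saved under pics/ and viewed, about 8 in all and at most 12, crops included, and the job is handed in when it is done.

Besides the shell and the picture viewer there is one more tool, called in YAML: its name, and indented under it one key for each argument. play_rows: Moves the arm, as the interface text tells. Its arguments: {"type":"object","properties":{"series":{"type":"array","items":{"type":"array","items":{"type":"number"}}}},"required":["series"]}

```bash
ls; mkdir -p pics
python3 - <<'E'
from cell import status, viewer, order, ctrl
import cv2,numpy as np
s=status.read_state(); print({k:np.round(v,3) for k,v in s.items()}, ctrl.tip_reach)
for n in("scene","top"):
    d=viewer.get_image(n); cv2.imwrite(f"pics/{n}0.png",d["img"][...,::-1]); print(n,{k:v for k,v in d.items() if k!="img"})
E
```

```text
pics
{'clock': np.float64(0.0), 'qpos': array([-1.391,  0.629,  0.038,  1.518, -0.027,  0.996, -0.02 ]), 'qd': array([-0.001, -0.   ,  0.   , -0.   ,  0.001,  0.   , -0.   ]), 'tau': array([-0.0000e+00, -5.6340e+01,  1.2260e+00, -1.9343e+01,  1.1000e-02,
        1.1000e-02, -0.0000e+00]), 'eef_pos': array([158.015, 629.862, 241.403]), 'tool_rot': array([-3.14 ,  0.   ,  2.896]), 'force': array([-0.079, -0.294, -0.864]), 'torque': array([-0.014,  0.011,  0.03 ]), 'width': np.float64(85.345)} 11.0
scene {'vfov': 51.9356651915248, 'cx': 318.96875597882143, 'cy': 204.50058844966867, 'rvec': array([ 1.77871009,  1.77423903, -0.71951447]), 'tvec': array([  81.04124604, -336.91510916, 1879.98619867])}
top {'vfov': 54.62260519067363, 'cx': 325.21404095145306, 'cy': 199.57356973885322, 'rvec': array([ 2.14639659, -2.16785046,  0.19845591]), 'tvec': array([-115.86136801,  585.18116595, 1081.73512984])}
```

View pics/scene0.png

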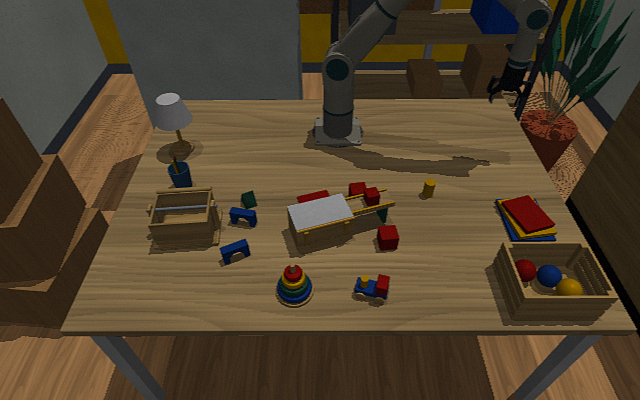

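View pics/top0.png

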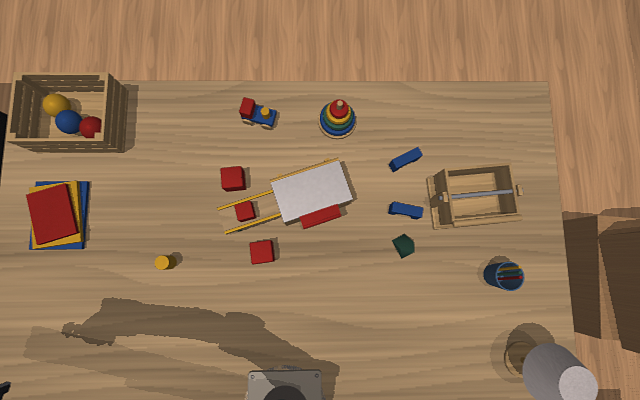

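In the scene view the chest's lid is at (320,213) with its red lip at (313,196). In the top view the white lid is at (312,190), the lip at (322,216) on the robot's side, and the ledge runs left.

Candidates for the red cube (top view):
- (245,211), small and between the rails
- (232,178), larger, on the table
- (261,251), on the table

I choose (245,211). The train and the red ball are not cubes. Next I measure and check the choice in a crop.

```bash
cat > h.py <<'E'
import cv2,numpy as np
from cell import status, viewer, order, ctrl
def cam(d):
    f=d["img"].shape[0]/2/np.tan(np.radians(d["vfov"])/2)
    return np.array([[f,0,d["cx"]],[0,f,d["cy"]],[0,0,1]])
def ray(d,uv,z):
    R=cv2.Rodrigues(d["rvec"])[0]; c=-R.T@d["tvec"]
    v=R.T@np.linalg.inv(cam(d))@[*uv,1]
    return c+v*(z-c[2])/v[2]
def proj(d,P): return cv2.projectPoints(np.array(P,float).reshape(-1,3),d["rvec"],d["tvec"],cam(d),None)[0].reshape(-1,2)
E
python3 - <<'E'
from h import *
d=viewer.get_image("top"); im=d["img"]; hsv=cv2.cvtColor(im,cv2.COLOR_RGB2HSV)
H,S,V=[hsv[...,i].astype(int) for i in range(3)]
white=((S<50)&(V>120)).astype(np.uint8); red=(((H<6)|(H>174))&(S>150)&(V>60)).astype(np.uint8)
def blobs(m,z,box):
    x0,y0,x1,y1=box; k=np.zeros_like(m);k[y0:y1,x0:x1]=m[y0:y1,x0:x1]
    for c in cv2.findContours(k,0,2)[0]:
        if cv2.contourArea(c)>40:
            r=cv2.minAreaRect(c); b=cv2.boxPoints(r)
            P=np.array([ray(d,p,z) for p in b])
            print(np.round(r[0]),cv2.contourArea(c),"ctr",P.mean(0).round(1),"sides",np.linalg.norm(np.diff(P,axis=0),axis=1).round(1),"dir",np.degrees(np.arctan2(*(P[1]-P[0])[1::-1])).round(1)); print(P[:,:2].round(0).tolist())
print("white");blobs(white,112,(240,140,380,240))
print("red z107/145");blobs(red,110,(200,150,360,270));blobs(red,145,(225,195,265,228))
cv2.imwrite("pics/c1.png",cv2.resize(im[140:280,200:370,::-1],None,fx=4.4,fy=4.2,interpolation=cv2.INTER_CUBIC))
E
```

```text
white
[311. 191.] 2874.5 ctr [599.3 -81.6 112. ] sides [202.4 118.  199.4] dir -71.4
[[623.0, 32.0], [687.0, -160.0], [574.0, -194.0], [513.0, -5.0]]
red z107/145
[261. 252.] 430.0 ctr [434.7  54.4 110. ] sides [57.9 58.2 57.4] dir -83.5
[[460.0, 87.0], [467.0, 30.0], [409.0, 22.0], [403.0, 79.0]]
[320. 216.] 477.5 ctr [ 528.8 -105.1  110. ] sides [109.   35.6 108.5] dir -71.9
[[529.0, -48.0], [563.0, -152.0], [529.0, -162.0], [495.0, -59.0]]
[245. 211.] 249.5 ctr [544.3  99.9 110. ] sides [49.1 50.3 48.8] dir -74.8
[[562.0, 131.0], [575.0, 83.0], [526.0, 69.0], [514.0, 117.0]]
[231. 179.] 442.5 ctr [634.7 137.7 110. ] sides [58.4 67.2 57.8] dir -84.1
[[665.0, 171.0], [671.0, 113.0], [604.0, 105.0], [599.0, 162.0]]
[245. 211.] 249.5 ctr [540.   93.8 145. ] sides [47.5 48.6 47.2] dir -74.8
[[557.0, 123.0], [570.0, 78.0], [523.0, 64.0], [511.0, 110.0]]
```

View pics/c1.png

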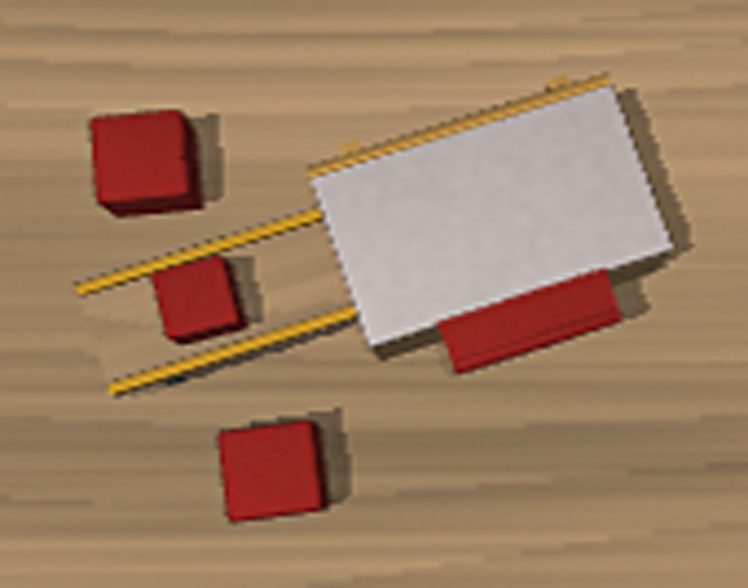

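The crop shows the small cube at (200,298), squarely between the yellow rails, with the two look-alikes clearly larger. So the choice is right. Chest origin is about (599,-82) with yaw about 18.3°. The cube is at chest (0,185). 

The tool stays vertical, so I'll press the shut fingertips on the lip's outer edge and lift along the arc. First the approach.

play_rows:
  series:
    - [-31.5,-26,-1,-32.4,1]
    - [-31.5,-26,-1,-32.4,1]
    - [-31.5,-26,-1,-32.4,1]
    - [-31.5,-26,-1,-32.4,1]
    - [-31.5,-26,-1,-32.4,1]
    - [-31.5,-26,-1,-32.4,1]
    - [-31.5,-26,-1,-32.4,1]
    - [-31.5,-26,-1,-32.4,1]

```text
clock: 0.95
eef_pos: [396.2, 306.7, 252.2]
tool_rot: [3.142, 0.0, -2.822]
force: [1.6, 0.9, -0.8]
width: -0.1
```

play_rows:
  series:
    - [6,-39,0,0,1]
    - [6,-39,0,0,1]
    - [6,-39,0,0,1]
    - [6,-39,0,0,1]
    - [6,-39,0,0,1]
    - [6,-39,0,0,1]
    - [6,-39,0,0,1]
    - [6,-39,0,0,1]

```text
clock: 1.75
eef_pos: [460.8, -83.2, 252.1]
tool_rot: [-3.141, 0.0, -2.823]
force: [1.6, 0.5, 0.0]
width: 0.1
```

Run:
```python
from h import *
s=status.read_state(); print(s["eef_pos"],s["tool_rot"],s["qpos"].round(2) if hasattr(s["qpos"],'round') else s["qpos"])
d=viewer.get_image("wrist"); print({k:v for k,v in d.items() if k!="img"})
cv2.imwrite("pics/w1.png",d["img"][...,::-1])
a=np.radians(18.3);p=np.array(s["eef_pos"][:2])-[599,-82]
print("chest xy",p@[np.cos(a),np.sin(a)],p@[-np.sin(a),np.cos(a)])
```

```text
[460.82135263 -83.22055552 252.13818293] [-3.14121359e+00  7.88394993e-05 -2.82315255e+00] [ 0.13  0.36 -0.01  1.99  0.01  0.79  2.  ]
{'vfov': 62.94860158909714, 'cx': 320.24064809883345, 'cy': 201.54775970468754, 'tool_from_camera': array([[-1.34365136e-03, -9.53528791e-01, -3.01298922e-01,
         7.76151686e+01],
       [ 9.99999097e-01, -1.29186107e-03, -3.71137818e-04,
        -1.78470600e-01],
       [-3.53457531e-05, -3.01299148e-01,  9.53529665e-01,
        -1.31810689e+02],
       [ 0.00000000e+00,  0.00000000e+00,  0.00000000e+00,
         1.00000000e+00]])}
chest xy -131.57357350944574 42.22822634139846
```

View pics/w1.png

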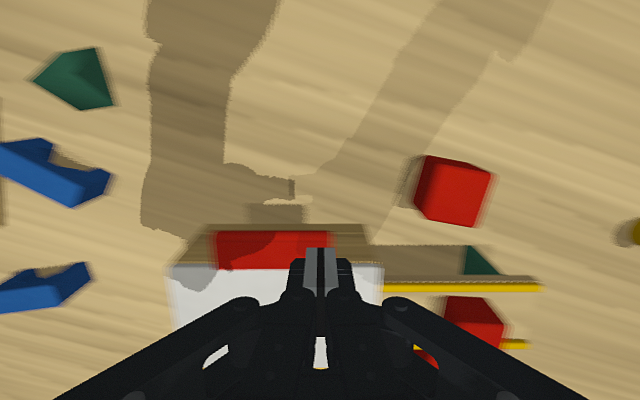

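The wrist view shows the lip's outer edge along row 231, columns 213–332. By ray casting, that puts it 36 mm ahead of the TCP, centred 43 mm to the -y side, which agrees with the top view. I go down in front of it.

play_rows:
  series:
    - [0,-4.2,4,0,1]
    - [0,-4.2,8,0,1]
    - [0,-4.2,12,0,1]
    - [0,-4.2,15.3,0,1]
    - [-0.8,-4.2,15.3,0,1]
    - [-1.6,-4.2,15.3,0,1]
    - [-2,-4.2,15.3,0,1]
    - [-2,-4.2,15.3,0,1]

```text
clock: 2.6
eef_pos: [495.6, -113.8, 100.9]
tool_rot: [-3.14, 0.004, -2.821]
force: [0.3, -0.1, -0.1]
width: 0.2
```

play_rows:
  series:
    - [-0.2,0,0,0,1]
    - [-0.4,0,0,0,1]
    - [-0.4,0,0,0,1]

```text
clock: 2.9
eef_pos: [497.3, -112.9, 99.6]
tool_rot: [-3.141, 0.001, -2.822]
force: [0.5, 0.9, -0.4]
width: -0.1
```

play_rows:
  series:
    - [-0.3,0,0,0,1]
    - [-0.6,0,0,0,1]
    - [-0.6,0,0,0,1]

```text
clock: 3.2
eef_pos: [499.8, -111.9, 98.8]
tool_rot: [3.14, -0.006, -2.823]
force: [-4.9, -1.8, 3.8]
width: -0.4
```

play_rows:
  series:
    - [-0.4,0,0,0,1]
    - [-0.4,0,-0.5,0,1]
    - [-0.4,0,-1,0,1]
    - [-0.5,0,-1.5,0,1]
    - [-0.5,0,-2,0,1]
    - [-0.6,0,-2.5,0,1]
    - [-0.7,0,-3,0,1]

```text
clock: 3.9
eef_pos: [502.3, -111.0, 127.7]
tool_rot: [3.138, -0.014, -2.825]
force: [-10.3, -5.2, 2.3]
width: 0.1
```

Run:
```python
from h import *
s=status.read_state(); print(s["eef_pos"],s["force"])
d=viewer.get_image("scene")
cv2.imwrite("pics/s1.png",cv2.resize(d["img"][150:270,240:420,::-1],None,fx=4,fy=4,interpolation=2))
```

```text
[ 502.30718161 -110.95312456  127.7391651 ] [-10.31086318  -5.17134822   2.32056623]
```

View pics/s1.png

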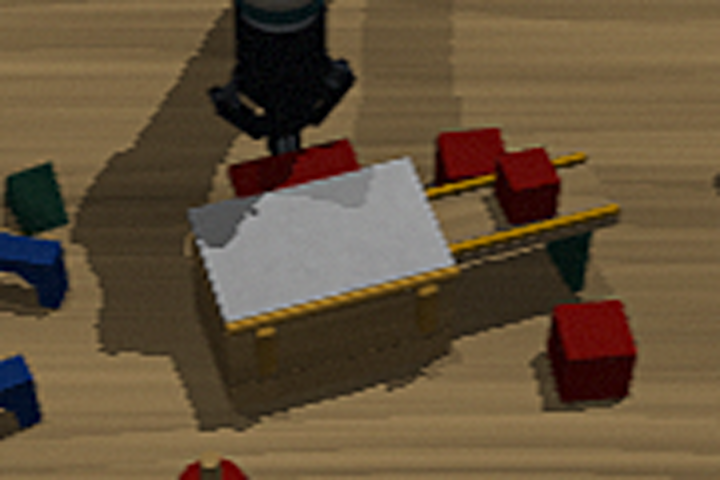

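The lid is rising with the fingers, so I continue along the arc.

play_rows:
  series:
    - [-0.3,0,-0.9,0,1]
    - [-0.5,0,-1.7,0,1]
    - [-1.0,0,-3.1,0,1]
    - [-1.6,0,-4.5,0,1]
    - [-2.4,0,-5.8,0,1]
    - [-3.4,0,-7.0,0,1]

```text
clock: 4.55
eef_pos: [533.2, -100.8, 198.6]
tool_rot: [3.138, -0.017, -2.825]
force: [-16.7, -4.7, 13.1]
width: 0.1
```

Run:
```python
from h import *
s=status.read_state(); print(s["eef_pos"],s["force"])
d=viewer.get_image("scene")
cv2.imwrite("pics/s2.png",cv2.resize(d["img"][130:250,240:420,::-1],None,fx=4,fy=4,interpolation=2))
```

```text
[ 533.18493845 -100.8267565   198.64195713] [-16.67266822  -4.70610704  13.14259985]
```

View pics/s2.png

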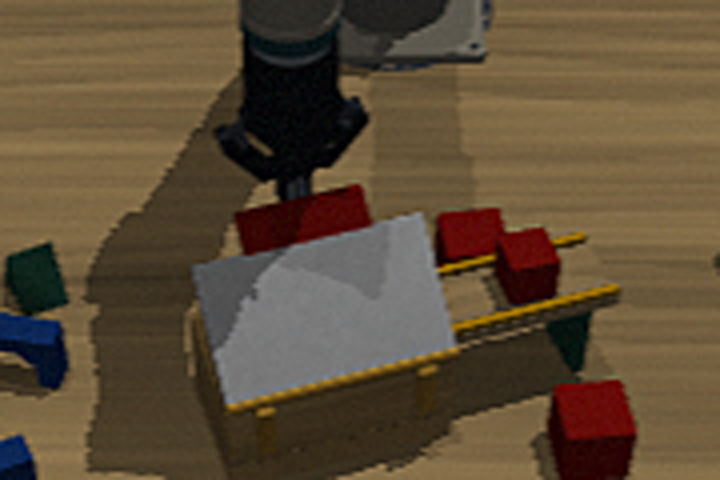

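```bash
cat >> h.py <<'E'
A=np.radians(18.3)
def W(x,y,z): return [599+x*np.cos(A)-y*np.sin(A),-82+x*np.sin(A)+y*np.cos(A),z]
def lidpt(r,y,o,t): return W(60-r*np.cos(t)+o*np.sin(t),y,107+r*np.sin(t)+o*np.cos(t))
def chest(p): p=np.array(p[:2])-[599,-82]; return p@[np.cos(A),np.sin(A)],p@[-np.sin(A),np.cos(A)]
E
python3 - <<'E'
from h import *
d=viewer.get_image("scene"); s=status.read_state();print(chest(s["eef_pos"]),s["eef_pos"][2],s["force"])
for t in np.arange(0.3,1.1,.1): print(round(t,1),*[(proj(d,lidpt(r,y,5,t))[0]-[240,130])*4//1 for r,y in((120,100),(120,-100),(155,55),(155,-55))])
E
```

```text
(np.float64(-61.617667216879006), np.float64(2.178978271290684)) 200.22073294380937 [-2.56430417 -0.89796824  2.21878914]
0.3 [404. 222.] [179. 275.] [342. 200.] [219. 228.]
0.4 [406. 216.] [180. 269.] [344. 192.] [220. 220.]
0.5 [409. 211.] [181. 265.] [347. 185.] [222. 214.]
0.6 [412. 208.] [182. 262.] [350. 180.] [224. 209.]
0.7 [415. 206.] [184. 260.] [354. 177.] [227. 206.]
0.8 [420. 205.] [186. 260.] [359. 175.] [230. 205.]
0.9 [424. 206.] [188. 261.] [364. 176.] [234. 205.]
1.0 [429. 208.] [191. 263.] [369. 178.] [238. 208.]
```

Matching the pixel bias, the lid is at about 0.75 rad, with the fingertips about 25 mm below the lip edge. Now I push it over.

play_rows:
  series:
    - [-1.0,0,-1.0,0,1]
    - [-2.0,0,-1.7,0,1]
    - [-3.2,0,-2.4,0,1]
    - [-4.5,0,-3.0,0,1]
    - [-6.0,0,-3.5,0,1]
    - [-7.5,0,-3.8,0,1]
    - [-9.0,0,-4.0,0,1]
    - [-10.0,0,-4.0,0,1]

```text
clock: 5.45
eef_pos: [637.5, -66.0, 239.2]
tool_rot: [3.141, 0.001, -2.821]
force: [-1.0, -0.3, 0.4]
width: -0.4
```

Run:
```python
from h import *
d=viewer.get_image("scene"); s=status.read_state();print(chest(s["eef_pos"]),s["eef_pos"][2],s["force"])
cv2.imwrite("pics/s3.png",cv2.resize(d["img"][110:250,240:420,::-1],None,fx=4,fy=4,interpolation=2))
```

```text
(np.float64(42.91915935280913), np.float64(3.37081207638743)) 238.86172472619788 [ 1.73682035  0.47069173 -0.99111511]
```

View pics/s3.png

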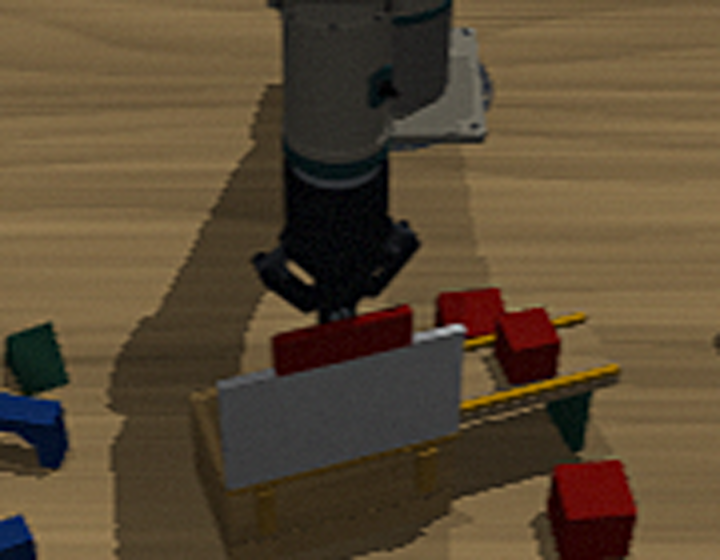

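The lid stands near upright with the fingers behind the lip. I push about 3 cm more so it tips over, then back off.

play_rows:
  series:
    - [-0.8,0,0,0,1]
    - [-1.6,0,0,0,1]
    - [-2.4,0,0,0,1]
    - [-3.0,0,0,0,1]
    - [-3.0,0,0,0,1]
    - [0,0,0,0,1]
    - [4,0,0,0,1]
    - [6,0,0,0,1]

```text
clock: 6.3
eef_pos: [576.0, -87.2, 238.9]
tool_rot: [3.142, -0.003, -2.824]
force: [-0.2, -0.0, 0.2]
width: 0.0
```

Run:
```python
from h import *
d=viewer.get_image("scene"); s=status.read_state();print(s["eef_pos"],chest(s["eef_pos"]),s["eef_pos"][2],s["force"])
cv2.imwrite("pics/s4.png",cv2.resize(d["img"][110:250,240:420,::-1],None,fx=4,fy=4,interpolation=2))
d=viewer.get_image("top");cv2.imwrite("pics/t4.png",d["img"][...,::-1])
hsv=cv2.cvtColor(d["img"],cv2.COLOR_RGB2HSV);H,S,V=[hsv[...,i].astype(int) for i in range(3)]
m=(((H<6)|(H>174))&(S>150)&(V>60)).astype(np.uint8)
for c in cv2.findContours(m[195:230,220:270].copy(),0,2)[0]:
    r=cv2.minAreaRect(c);uv=np.array(r[0])+[220,195];print(cv2.contourArea(c),uv,chest(ray(d,uv,140)))
```

```text
[573.66279683 -88.46658478 239.13296427] (np.float64(-26.086245063409535), np.float64(1.8161503058386654)) 239.13296426984127 [-4.52986043 -0.70350434  0.38335709]
0.0 [255.  215.5] (np.float64(-19.991509073279172), np.float64(163.67306476181605))
254.5 [244.61923027 211.1038456 ] (np.float64(-0.08051041689043356), np.float64(185.96885917645707))
```

View pics/s4.png

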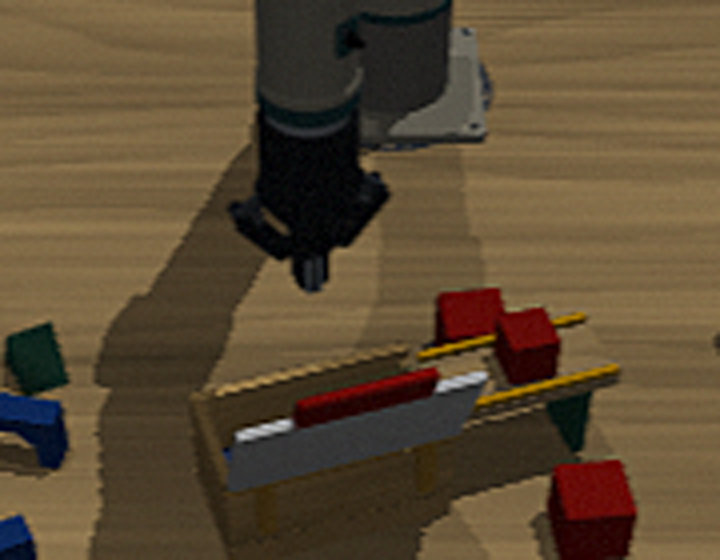

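The lid leans back open at the stop with the gripper clear. The cube is undisturbed at chest (0,186). Next I go over the ledge's outer end, behind the cube.

play_rows:
  series:
    - [-1,5,-0.5,0,1]
    - [-2,10,-0.5,0,1]
    - [-2.6,15,-0.5,0,1]
    - [-2.6,20,-0.5,0,1]
    - [-2.6,24,-0.5,0,1]
    - [-2.6,26.2,-0.5,0,1]
    - [-2.6,26.2,-0.5,0,1]

```text
clock: 7.1
eef_pos: [520.9, 177.1, 244.3]
tool_rot: [3.139, 0.001, -2.814]
force: [0.5, 0.2, 1.1]
width: 0.2
```

play_rows:
  series:
    - [0,0,4,0,1]
    - [0,0,7,0,1]
    - [0,0,9.5,0,1]
    - [0,0,11,0,1]
    - [0,0,11.7,0,1]
    - [0,0,11.7,0,1]

```text
clock: 7.7
eef_pos: [522.2, 170.6, 126.4]
tool_rot: [-3.141, -0.001, -2.823]
force: [0.9, 0.7, 0.1]
width: 0.5
```

Run:
```python
from h import *
d=viewer.get_image("wrist"); s=status.read_state();print(chest(s["eef_pos"]),s["eef_pos"][2],s["force"])
cv2.imwrite("pics/w5.png",d["img"][...,::-1])
```

```text
(np.float64(6.805812867201304), np.float64(264.1252840916211)) 127.16246218642577 [ 0.13962554 -0.25309858  1.33522814]
```

View pics/w5.png

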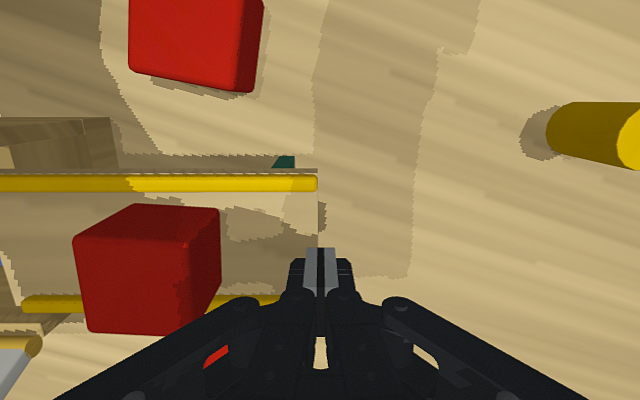

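The fingertips are at the ledge's open end, about 6 mm off its centreline; rails are at rows 183 and 302 and the cube is at (148,268). I correct that offset and push.

play_rows:
  series:
    - [0.6,0,0.2,0,1]
    - [0.6,-2,0.2,0,1]
    - [0.6,-3.5,0.2,0,1]
    - [0.6,-4.5,0.2,0,1]
    - [0.6,-5.5,0.2,0,1]
    - [0.6,-6.5,0.2,0,1]
    - [0.6,-7.5,0.2,0,1]
    - [0.6,-8.5,0.2,0,1]

```text
clock: 8.55
eef_pos: [543.1, 88.2, 125.1]
tool_rot: [3.141, 0.0, -2.822]
force: [0.3, 0.9, 0.4]
width: 0.2
```

Run:
```python
from h import *
d=viewer.get_image("scene"); s=status.read_state();print(chest(s["eef_pos"]),s["eef_pos"][2],s["force"])
cv2.imwrite("pics/s6.png",cv2.resize(d["img"][110:250,240:420,::-1],None,fx=4,fy=4,interpolation=2))
```

```text
(np.float64(0.23460132793373079), np.float64(176.6615550203241)) 125.07222763814177 [ 1.7390669  -2.16916379  0.11846663]
```

View pics/s6.png

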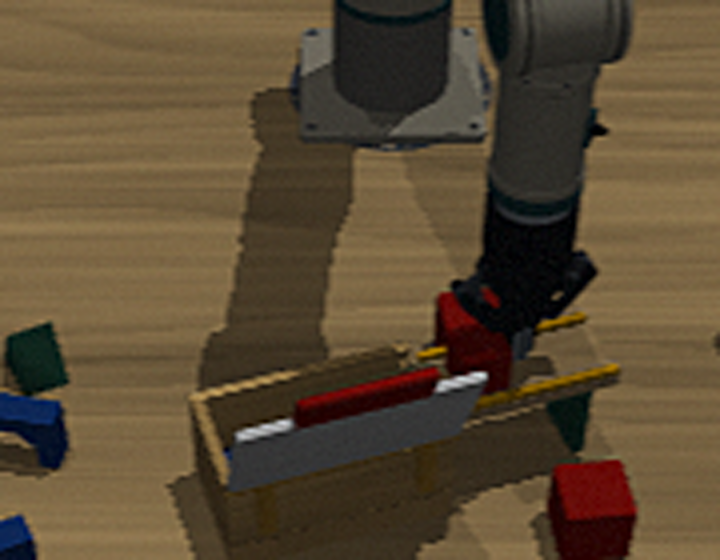

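The cube is sliding ahead of the fingers between the rails. I keep pushing.

play_rows:
  series:
    - [0,-1,0,0,1]
    - [0,-2,0,0,1]
    - [0,-3,0,0,1]
    - [0,-4,0,0,1]
    - [0,-4.8,0,0,1]
    - [0,-5.4,0,0,1]
    - [0,-6,0,0,1]
    - [0,-6,0,0,1]

```text
clock: 9.4
eef_pos: [562.0, 30.6, 125.1]
tool_rot: [-3.141, 0.0, -2.823]
force: [-0.3, 0.0, -0.2]
width: -0.0
```

Run:
```python
from h import *
s=status.read_state();print(chest(s["eef_pos"]),s["eef_pos"][2],s["force"])
d=viewer.get_image("top");cv2.imwrite("pics/t7.png",cv2.resize(d["img"][140:280,200:440,::-1],None,fx=3.2,fy=3.2,interpolation=2))
```

```text
(np.float64(0.2515539862942681), np.float64(118.5672665096455)) 125.07543423168887 [-0.31528933  0.04186772 -0.23570842]
```

View pics/t7.png

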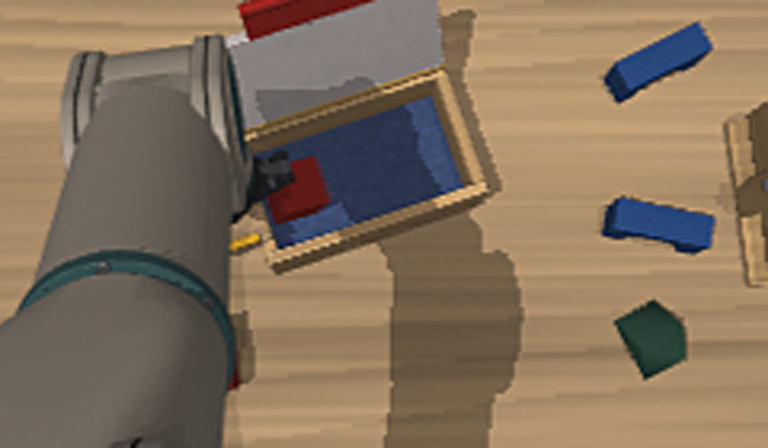

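The cube is inside the chest opening at (300,187) in the crop, with the fingers next to it. I back off, rise and move clear to look.

play_rows:
  series:
    - [0,1.5,0,0,1]
    - [0,4,0,0,1]
    - [0,4,-4,0,1]
    - [0,4,-8,0,1]
    - [2,5,-11,0,1]
    - [5,9,-11,0,1]
    - [8,13,-11,0,1]
    - [8,16,-11,0,1]

```text
clock: 10.25
eef_pos: [429.4, 160.2, 235.2]
tool_rot: [3.141, -0.004, -2.819]
force: [0.9, 0.4, 0.3]
width: 0.5
```

play_rows:
  series:
    - [0,5,0,0,1]
    - [0,10,0,0,1]
    - [0,12,0,0,1]
    - [0,12,0,0,1]

```text
clock: 10.65
eef_pos: [394.7, 277.7, 235.2]
tool_rot: [3.139, -0.0, -2.813]
force: [0.2, -0.9, -0.2]
width: -0.0
```

Run:
```python
from h import *
s=status.read_state();print(s["clock"],s["eef_pos"],s["force"])
d=viewer.get_image("top");a=d["img"][90:280,200:440]
cv2.imwrite("pics/t8.png",cv2.resize(a[...,::-1],None,fx=3,fy=3,interpolation=2))
hsv=cv2.cvtColor(d["img"],cv2.COLOR_RGB2HSV);H,S,V=[hsv[...,i].astype(int) for i in range(3)]
m=(((H<6)|(H>174))&(S>150)&(V>50)).astype(np.uint8)
for c in cv2.findContours(m,0,2)[0]:
    if cv2.contourArea(c)>60:
        r=cv2.minAreaRect(c);print(cv2.contourArea(c),np.round(r[0]),np.round(r[1]),np.round(chest(ray(d,r[0],75))))
```

```text
10.65 [394.67813035 277.65629    235.16515145] [ 0.18754364 -0.85988905 -0.20795497]
455.0 [262. 252.] [22. 23.] [-112.  183.]
235.5 [289. 200.] [17. 15.] [ 1. 67.]
2067.5 [ 52. 213.] [52. 44.] [175. 698.]
501.0 [232. 178.] [24. 24.] [111. 199.]
451.5 [296. 140.] [12. 44.] [161.  -9.]
323.0 [ 90. 127.] [20. 21.] [385. 541.]
175.0 [338. 108.] [18. 17.] [ 215. -157.]
219.0 [247. 108.] [14. 19.] [301.  97.]
```

View pics/t8.png

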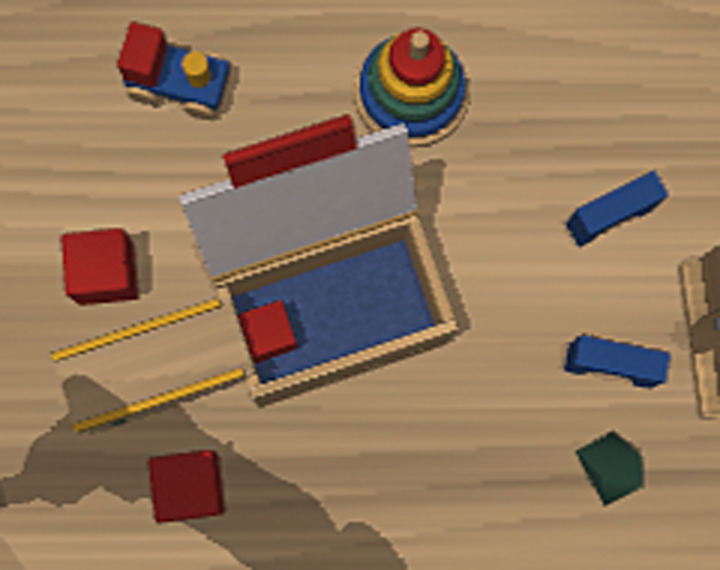

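The cube is flat on the chest floor, top centre at chest (1,67). The lid leans back, and the arches and prism are where they were. I hand in.

```bash
python3 -c "
from cell import order
print(order.finish_job())"
```

```text
the job is handed in; nothing more can be done
None
```

The lid is open and leaning back on its own, and the small red cube is in the chest. The job was handed in at about 10.7 s on the robot clock, and no verdict was returned.

- **Lid:** I pressed the shut fingertips against the lip's outer edge and lifted it by friction along the arc. I then pushed it past upright and backed off, and it dropped back to its stop.
- **Cube:** I pushed the small cube along the ledge with the fingertips until it went over the mouth into the chest.
- **Last checks:** The final top view shows the cube lying flat on the chest floor at about (1, 67) mm in the chest frame. The gripper was clear of everything. The arches and prism looked unmoved, and nothing in my route went near the yellow cylinder or the tilting bin. I did not re-measure any of these.
- **Forces:** The highest reading I saw was about 22 N, while lifting the lid. No check failed. The scene camera put points about 8 crop pixels (2 image pixels) off, and I allowed for that when estimating the lid angle.

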